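# Pin the clamp arm of the comb-bar jig

## Task

Swing the jig's raised clamp arm all the way down onto the comb bar, so that its lug lies in the fork, then push the thinner of the two square-headed pins through the fork and lug holes from the robot's side until its head is fully home against the fork. Let go of it there, and leave the other things on the table where they are.

Things in the scene. Friction and masses are not known exactly. Their poses are not given: they have to be found in the camera images.
- jig: The clamp jig, fixed to the table: grey base plate 120 x 320 x 14 mm, with an upright steel fork at its right-hand end (-y), a hinge post at its left-hand end and, between them, a wooden honeycomb bar (240 x 26 mm) lying across it along x, its cells' tops 54 mm above the table. Origin: centre of the base's underside; x = away from the robot (within 0.25 rad), y along the jig to the left.
- fork_mouth (a point): Centre of the entry hole in the outer face of the fork's nearer cheek, 75 mm above the table; axes as the jig: the pin is pushed along +x. Two upright cheeks, each 10 mm thick, 56 mm wide, tops 28 mm above the hole's centre, with a 24 mm gap between them: 44 mm through. Holes 20 mm across, slightly chamfered. The space in front of the fork is open.
- clamp_hinge (a point): The clamp arm's hinge axis (along the jig's x), at the jig's left-hand end, 75 mm above the table; 220 mm along the jig's y from the axis of the fork holes and 22 mm farther along x than fork_mouth. Fixed; axes as the jig.
- clamp_arm (a joint): Angle (rad) of the clamp arm, a metal bar reaching 299 mm from the hinge towards the fork: 0 = level, against its stop, its lug's hole in line with the fork's; grows as the free end swings up (at most 1.2). It starts raised. Its hinge is stiff: it stays where it is left; 1 to 4 N pressed down on it moves it.
- clamp_top (a point): Point on the clamp arm's upper face, 160 mm from the hinge axis and 15 mm above the arm's middle line (which passes through that axis); a place to press with closed fingers. Bar 20 mm wide, 30 mm deep; lug 20 mm thick, 46 mm deep, hole 21 mm, centred 220 mm from the hinge; beyond it a round black handle, 18 mm thick, 55 mm long. Axes turn with the arm.
- pin_head (a point): Centre of the square head (steel block 28 x 28 mm, 50 mm long) of the thinner pin, 116 mm long: head, then a round shank 16 mm across, 66 mm long, its last 12 mm tapering to an 8 mm nose. x axis from head to nose, z up. It lies flat on its head, level, nose roughly away from the robot, to the right or left of the jig; this point is 14 mm above the table. 0.2 to 0.37 kg.
- pin_seat (a point): Centre of the front face of the thinner pin's head, where the shank begins: 25 mm along the pin's x from pin_head. Same axes. It coincides with fork_mouth when the pin is fully home.
- thick_pin_head (a point): Centre of the head (36 x 36 mm, 50 mm long) of the other, thicker steel pin: shank 26 mm across, too thick for the holes. It lies on the other side of the jig; leave it there.
- hive_tool: Flat dark steel hive tool, 175 x 44 x 5 mm, lying across, between robot and jig; leave it. Origin at its underside.
- bee_brush: Hand brush, 140 mm long, lying across, between robot and jig; leave it. Origin at its underside.
- honey_jar: Amber glass jar with a metal lid, 72 mm across, 100 mm tall, standing to the far right; leave it. Origin at the centre of its underside.
- tin: Plain metal tin, 74 mm across, 90 mm tall, standing to the far left; leave it. Origin at the centre of its underside.
- spare_bar: Bare wooden bar, 240 x 26 x 12 mm, lying on the right; leave it. Origin at the centre of its underside.
Not all that is in view belongs to the job. What is shaped like the part that bears pin_head but orange, pink or turquoise is not meant.

How it is judged (in metres and radians):
On the way, in this order (a step that is already met when the one before it is completed fails the run):
1. the clamp arm is swung down against its stop (value of joint clamp_arm below 0.04 rad), for 0.2 s.
2. the thinner pin is through fork and lug with its head against the fork (value of joint clamp_arm below 0.04 rad and x of pin_seat in the frame of fork_mouth between -0.004 and 0.004 m and y of pin_seat in the frame of fork_mouth between -0.005 and 0.005 m and z of pin_seat in the frame of fork_mouth between -0.005 and 0.005 m and angle between the x axis of pin_seat and the x axis of fork_mouth, either way round below 0.12 rad), for 0.2 s.
At the end, for the whole second after the job is handed in: The clamp arm is down (within 0.04 rad of its stop) and the thinner pin is through fork and lug, at rest, its head's front face within 4 mm of the fork's near face, within 5 mm of the hole's centre sideways and in height, and in line with the hole within 0.12 rad (all of step 2 and linear speed of pin below 0.02 m/s); the robot touches nothing.
It fails at once if another loose thing (thicker pin, hive tool, brush, jar, tin or spare bar) is moved more than 40 mm (distance of any of thick_pin_head, hive_tool, bee_brush, honey_jar, tin, spare_bar from where it was at the start of the episode above 0.04 m).
It also fails if it takes over 51 s, if anything falls off the work surface, if the arm or the gripper's body presses on something with over 40 N, if the wrist force passes 120 N, or if a joint passes its speed limit or range.

## Robot

A 6-joint arm with a two-finger parallel gripper is mounted at the origin on the work surface. World frame = base frame: x ahead of the robot, y to its left, z up, the work surface at z = 0. Lengths are in m, angles in degrees, forces in N, time in s.
With the tool pointing down it reaches from about 0.4 to 0.825 m from the base axis. Payload 7 kg.
Tool frame: the origin (TCP) lies between the finger pads; the fingertips stand 14 mm ahead of it and the grasp point (between the pads) lies 5 mm behind it (r.tips_ahead is the distance from the TCP to the fingertips, in m); z points along the fingers, y is the direction in which the jaws open and shut (so a half turn about z gives the same grasp; the last joint's range is limited). The gripper opens to 88 mm and grips with 3 to 60 N. Pads are 19 mm wide; open, the fingers measure 130 mm over their backs; the gripper's body (78 mm by 193 mm) begins 47 mm behind the grasp point.
Start: joints at [83.715, 20.546, 0.682, 0, -70.136, -16.507], TCP at [0.261, 0.622, 0.241] pointing down, gripper open.
Joint ranges: [-176.03, 176.03], [-82.01, 121.73], [-58.28, 71.71], [-173.87, 95.51], [-174.79, -0.11], [-173.66, 173.66]. Speed limits (degrees/s): [136.94, 136.94, 172.46, 180, 180, 180].

## Interface

Orientations are given as [roll, pitch, yaw] about the fixed x, y, z axes, in that order (R = Rz(yaw) Ry(pitch) Rx(roll)).
In Python, from plant import r gives the robot as it stands.
- The arm moves only by the tool apply_moves, never from a script. Its arguments are lists of equal length, an entry for each row: "slide": the shift along the tool's x, y, z as a fraction of full scale, a list of three; "turn": the turn, a rotation vector about the tool's x, y, z as a fraction of full scale, a list of three; "jaw": the closure, from 0 (fully open) to 1 (shut). In form: {"slide": [[dx, dy, dz], ...], "turn": [[wx, wy, wz], ...], "jaw": [jaw, ...]}. A call has 1 to 8 rows; each row shifts and turns the commanded pose from where the row before left it, along the tool's axes as they then stand; what a row does not reach is not made up. Full scale, the value 1, is 0.1 m for a shift and 1.5 rad for a turn. A row lasts 1/10 s, in which the tool goes at most 50 mm and 8.59 degrees, less where a joint would pass 70% of its speed; a pose out of reach is approached as far as the arm can. A call with a number of a shift or a turn outside -1 to 1 is refused whole. A call with a gripper value outside its range is refused whole. The fingers move at their own pace and stop on an object; "newtons" is the grip in N (left out, the last holds). Time passes only in rows, so rows that do not move let the fingers close. It gives the time, the measured TCP pose, the force and the opening at its end, in the units of the state.
- r.get_state(): the state, without advancing time (a new reading comes with each control period).
- r.capture(name): name is "scene" or "side" or "wrist"; returns a dict with "pixels" (400x640x3 uint8, blue, green, red), "depth" (400x640 float32, m along the optical axis (not along the pixel's ray), 0 where there is no reading), "fx", "fy", "cx", "cy" (pixels), "rvec" (rotation vector, rad) and "tvec" (3), from world to camera coordinates, as OpenCV has them. Camera axes: x right, y down, z forward; pixel columns grow to the right and rows downward; lengths in m; the calibration is good to about 2 mm. A picture is of the moment at which its call begins.
- r.close_job(): hands the job in, once; it reports no verdict.
The state is a dict: "time_s": time; "joints": joint angles; "qd": joint speeds; "joint_torque": joint torques, N m; "tcp_pos": TCP position; "eef_rot": TCP orientation; "contact_force": force on the tool from outside, world axes, zero at the start; "moment": the same for the moment, N m; "gripper_width": finger opening in m.
Only numpy, scipy, OpenCV 4.12 (cv2) and the standard library are available. Lean on these libraries where they do the work, as an engineer would, in place of code of your own. Each camera call takes 0.05 s, during which the arm holds its last target.

## Working session

There is one attempt and no reset: what is moved stays moved. The work goes in short steps, Python scripts to look and compute and a tool call to move; the robot and the scene stay as the last step left them, time stands still between calls to the robot, and variables do not carry over. Pictures are saved under pics/ and viewed, and the job is handed in when it is done.

Besides the shell and the picture viewer there is one more tool, called after "Emit:" in YAML: its name, and indented under it one key for each argument. apply_moves: Moves the arm, as the interface text tells. Shift numbers are shares of 0.1 m and turn numbers shares of 1.5 rad, none past 1 either way. Its arguments: {"type":"object","properties":{"slide":{"type":"array"},"turn":{"type":"array"},"jaw":{"type":"array"},"newtons":{"type":"number"}},"required":["slide","turn","jaw"]}

```bash
ls; mkdir -p pics; python3 - <<'E'
from plant import r
import cv2
s=r.get_state();print(s)
for n in("scene","side","wrist"):
    c=r.capture(n);cv2.imwrite(f"pics/{n}0.png",c["pixels"]);
    import numpy as np
    np.savez(f"pics/{n}0.npz",**c)
    print(n,c["fx"],c["cx"],c["rvec"],c["tvec"])
E
```

```text
pics
{'time_s': 0.0, 'joints': array([ 8.37140197e+01,  2.05927873e+01,  6.32856509e-01, -1.83811072e-02,
       -7.01342237e+01, -1.65068157e+01]), 'qd': array([ 0.05298145, -0.02536007,  0.00324255, -0.00741984,  0.05296199,
        0.0613464 ]), 'joint_torque': array([ 8.32399819e-04, -5.82725751e+01,  2.93051648e+01,  6.99758291e+00,
        6.78404438e-03, -1.48048230e-04]), 'tcp_pos': array([0.26134885, 0.62185344, 0.23960589]), 'eef_rot': array([ 1.79904816e+02, -1.01874080e-02, -2.27990480e+01]), 'contact_force': array([ 9.57716433e-05, -7.55547733e-01, -4.97263487e-01]), 'moment': array([-0.01661673,  0.03720986, -0.0340621 ]), 'gripper_width': 0.0877254949793486}
scene 374.2481472455544 322.2729214888355 [ 1.74796317  2.04601593 -0.62459519] [ 0.15425678 -0.30928807  1.33242545]
side 382.6941530018352 324.09230075458333 [ 2.14080566 -0.33784064  0.16759569] [-0.45584914  0.11936548  1.26958083]
wrist 301.92693855355736 316.99664357453236 [-1.6432017   2.47586717  0.33701208] [ 0.67464976 -0.03238388  0.38979026]
```

View pics/scene0.png

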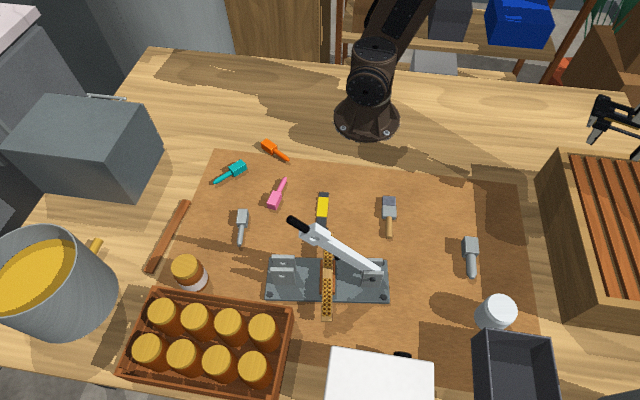

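View pics/side0.png

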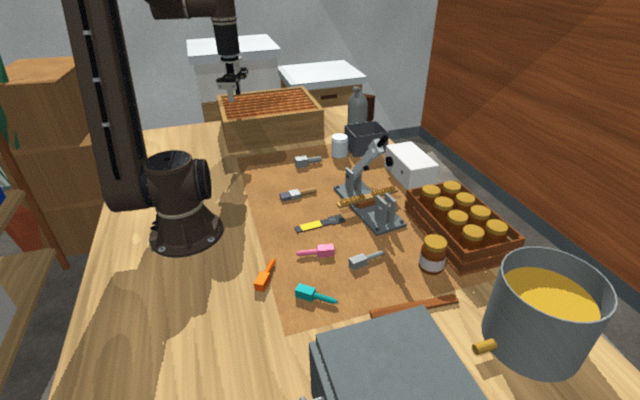

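View pics/wrist0.png

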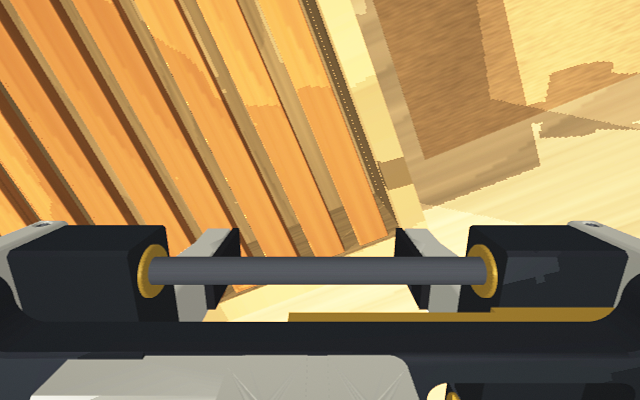

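```bash
cat > h.py <<'E'
import numpy as np, cv2
def world(c):
    d=c["depth"].astype(float);h,w=d.shape
    u,v=np.meshgrid(np.arange(w),np.arange(h))
    P=np.stack([(u-c["cx"])/c["fx"]*d,(v-c["cy"])/c["fy"]*d,d],-1)
    R,_=cv2.Rodrigues(np.array(c["rvec"],float));t=np.array(c["tvec"],float).ravel()
    W=(P-t)@R; W[d<=0]=np.nan
    return W
def proj(c,X):
    K=np.array([[c["fx"],0,c["cx"]],[0,c["fy"],c["cy"]],[0,0,1]],float)
    return cv2.projectPoints(np.atleast_2d(np.array(X,float)),np.array(c["rvec"],float),np.array(c["tvec"],float),K,None)[0].reshape(-1,2)
def load(n): return dict(np.load(f"pics/{n}.npz"))
def crop(c,x0,y0,x1,y1,k,name): cv2.imwrite(f"pics/{name}.png",cv2.resize(c["pixels"][y0:y1,x0:x1],None,fx=k,fy=k,interpolation=cv2.INTER_CUBIC))
E
python3 - <<'E'
from h import *
for n,pts in(("scene0",[(241,215),(243,240),(471,243),(472,270),(389,205),(322,205),(278,185),(188,270),(497,312),(300,225),(375,265),(315,237)]),("side0",[(358,261),(378,254),(303,161),(318,160),(390,215),(355,185),(381,142)])):
    c=load(n);W=world(c)
    for u,v in pts: print(n,u,v,W[v,u].round(3))
c=load("scene0");crop(c,220,195,400,315,4,"c1");
a=c["pixels"][195:255,215:295];b=c["pixels"][225:285,430:510]
cv2.imwrite("pics/c2.png",cv2.resize(np.hstack([a,b]),None,fx=5,fy=5,interpolation=cv2.INTER_CUBIC))
c=load("side0");crop(c,320,130,440,280,4,"c3")
E
```

```text
scene0 241 215 [ 0.482 -0.315  0.028]
scene0 243 240 [ 0.546 -0.296  0.001]
scene0 471 243 [0.477 0.326 0.037]
scene0 472 270 [0.554 0.326 0.031]
scene0 389 205 [0.374 0.102 0.017]
scene0 322 205 [ 0.399 -0.094  0.009]
scene0 278 185 [ 0.342 -0.241  0.002]
scene0 188 270 [ 0.695 -0.373  0.099]
scene0 497 312 [0.681 0.354 0.092]
scene0 300 225 [ 0.64  -0.099  0.291]
scene0 375 265 [0.608 0.071 0.092]
scene0 315 237 [ 0.633 -0.071  0.237]
side0 358 261 [ 0.477 -0.328  0.028]
side0 378 254 [ 0.55  -0.309  0.017]
side0 303 161 [0.483 0.308 0.028]
side0 318 160 [0.551 0.313 0.019]
side0 390 215 [ 0.656 -0.168  0.039]
side0 355 185 [0.627 0.073 0.02 ]
side0 381 142 [ 0.629 -0.113  0.286]
```

View pics/c1.png

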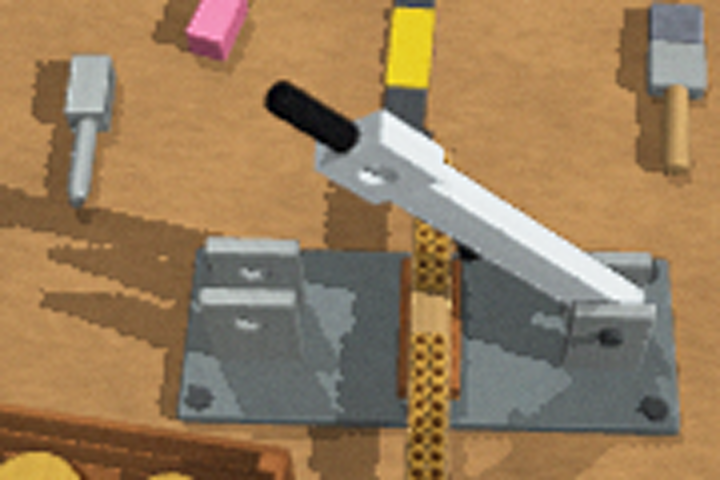

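View pics/c2.png

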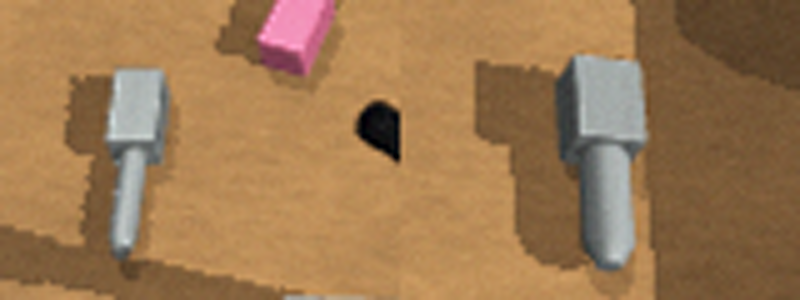

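View pics/c3.png

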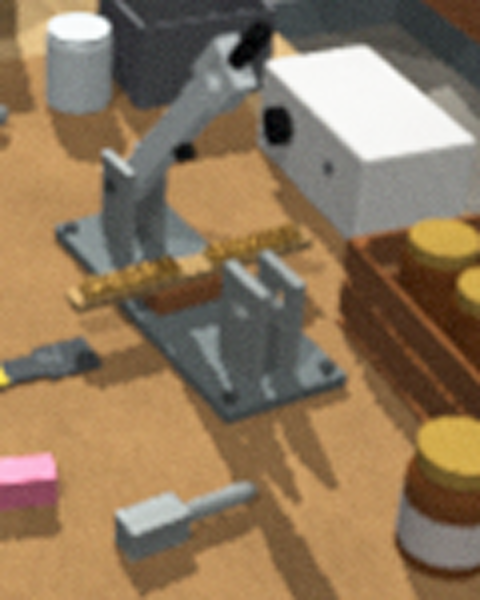

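```bash
cat > m.py <<'E'
from h import *
def reg(W,lo,hi):
    P=W.reshape(-1,3);m=np.all((P>lo)&(P<hi),1);return P[m]
if __name__=="__main__":
  for n in("scene0","side0"):
    c=load(n);W=world(c)
    def rect(name,P):
        r=cv2.minAreaRect(P[:,:2].astype(np.float32)*1000);print(n,name,len(P),np.round(r[0],1),np.round(r[1],1),round(r[2],2),'zmed',np.median(P[:,2]).round(4))
    T=reg(W,(.5,-.22,.098),(.75,-.03,.109));rect("cheeks",T);print(np.round(T,3)[::max(1,len(T)//25)].tolist())
    rect("hinge tops",reg(W,(.5,.0,.085),(.75,.15,.11)))
    rect("base",reg(W,(.5,-.25,.011),(.75,.18,.017)))
    rect("head",reg(W,(.42,-.37,.025),(.53,-.27,.031)))
    S=reg(W,(.505,-.36,.010),(.6,-.27,.022));rect("shank",S)
    rect("allpin",reg(W,(.42,-.37,.006),(.6,-.27,.031)))
    rect("thickhead",reg(W,(.42,.27,.033),(.53,.37,.039)))
    A=reg(W,(.5,-.2,.12),(.75,.15,.4));print(n,"arm",A.min(0),A.max(0))
E
python3 m.py
```

```text
scene0 cheeks 223 [ 641.8 -152.2] [45.2 56.3] 5.79 zmed 0.1032
[[0.624, -0.182, 0.103], [0.621, -0.162, 0.105], [0.624, -0.169, 0.104], [0.621, -0.15, 0.104], [0.618, -0.131, 0.102], [0.627, -0.166, 0.104], [0.623, -0.147, 0.102], [0.621, -0.128, 0.104], [0.629, -0.161, 0.104], [0.626, -0.141, 0.104], [0.632, -0.178, 0.1], [0.63, -0.158, 0.102], [0.627, -0.139, 0.102], [0.63, -0.151, 0.099], [0.657, -0.167, 0.105], [0.653, -0.148, 0.103], [0.66, -0.179, 0.102], [0.658, -0.159, 0.104], [0.655, -0.14, 0.103], [0.664, -0.177, 0.105], [0.659, -0.159, 0.101], [0.657, -0.14, 0.102], [0.666, -0.177, 0.105], [0.663, -0.158, 0.103], [0.661, -0.139, 0.107], [0.666, -0.178, 0.099], [0.664, -0.155, 0.102], [0.661, -0.137, 0.101]]
scene0 hinge tops 291 [616.   55.4] [43.7 67.9] 8.37 zmed 0.0986
scene0 base 2953 [653.9 -68.4] [164.9 375.9] 7.6 zmed 0.0144
scene0 head 137 [ 492.3 -311.6] [73.8 28. ] 9.79 zmed 0.0281
scene0 shank 99 [ 539.2 -306.9] [66.7 26.6] 3.33 zmed 0.0192
scene0 allpin 307 [ 501.1 -323.3] [ 84.1 139.6] 87.33 zmed 0.024
scene0 thickhead 210 [483.  327.4] [35.3 56.8] 87.81 zmed 0
[... 520 characters left out ...]
57, 0.101], [0.63, -0.158, 0.099], [0.664, -0.17, 0.099], [0.622, -0.166, 0.102], [0.659, -0.173, 0.099], [0.665, -0.181, 0.103], [0.626, -0.174, 0.103], [0.661, -0.182, 0.1], [0.629, -0.176, 0.099], [0.623, -0.18, 0.099], [0.631, -0.186, 0.102]]
side0 hinge tops 76 [612.1  49.4] [40.1 74.2] 11.51 zmed 0.0964
side0 base 687 [653.8 -71.3] [168.9 366.7] 6.81 zmed 0.0127
side0 head 91 [ 481.5 -317.7] [50.6 29.8] 9.02 zmed 0.0266
side0 shank 88 [ 539.5 -309.6] [68.9 15.2] 14.17 zmed 0.0175
side0 allpin 293 [ 515.2 -315.5] [116.6  32.5] 5.31 zmed 0.0206
side0 thickhead 34 [480.2 320.7] [35.2 46.7] 86.31 zmed 0.0346
side0 arm [ 0.60749338 -0.12898173  0.12076226] [0.64631183 0.04049096 0.31034368]
```

```bash
python3 - <<'E'
from m import *
from scipy.optimize import least_squares
yaw=np.radians(7.3);ex=np.array([np.cos(yaw),np.sin(yaw)]);ey=np.array([-np.sin(yaw),np.cos(yaw)])
for n in("scene0","side0"):
    W=world(load(n))
    # long edges of honeycomb? use cheeks: near cheek front edge & rear
    T=reg(W,(.5,-.22,.098),(.75,-.03,.109))
    # fit jig yaw: two parallel strips 
    def f(p):
        x=T[:,0]*np.cos(p[0])+T[:,1]*np.sin(p[0])-p[1]
        return np.maximum(np.abs(np.abs(x)-17)-5,0) if 0 else np.abs(np.abs(x)-.017)
    s=least_squares(f,[yaw,(.641*np.cos(yaw)-.154*np.sin(yaw))],loss="soft_l1",f_scale=.003)
    y=-T[:,0]*np.sin(s.x[0])+T[:,1]*np.cos(s.x[0])
    print(n,np.degrees(s.x[0]),s.x[1],np.percentile(y,[1,50,99]), "center",)
    a=s.x[0];yc=np.percentile(y,[1,99]).mean();print([s.x[1]*np.cos(a)-yc*np.sin(a),s.x[1]*np.sin(a)+yc*np.cos(a)])
    C=np.array([.6415,-.154]);H=C+.22*ey
    A=reg(W,(.55,-.2,.12),(.70,.15,.4))
    q=-((A[:,:2]-H)@ey);z=A[:,2]-.075;xx=(A[:,:2]-H)@ex
    th=np.arctan2(z,q);rr=np.hypot(z,q)
    for lo in range(60,310,20):
        k=(rr>lo/1000)&(rr<lo/1000+.02)
        if k.sum()>3: print(lo,k.sum(),np.percentile(th[k],[2,50,98]).round(3),np.percentile(xx[k],[2,98]).round(3))
E
```

```text
scene0 6.594438860839021 0.6205601358578832 [-0.25278543 -0.22661643 -0.19754501] center
[np.float64(0.6423125971073098), np.float64(-0.15240992609492243)]
60 77 [0.75  1.073 1.154] [-0.008  0.011]
80 85 [0.758 1.036 1.09 ] [-0.008  0.011]
100 102 [0.687 0.964 1.057] [-0.008  0.011]
120 95 [0.782 0.985 1.026] [-0.009  0.011]
140 93 [0.81  0.974 1.007] [-0.008  0.011]
160 99 [0.828 0.97  0.994] [-0.008  0.011]
180 94 [0.811 0.935 1.012] [-0.006  0.011]
200 163 [0.793 0.926 1.01 ] [-0.009  0.011]
220 140 [0.797 0.963 1.   ] [-0.01   0.011]
240 170 [0.807 0.926 0.991] [-0.009  0.01 ]
260 73 [0.878 0.915 0.929] [-0.005  0.01 ]
280 97 [0.875 0.907 0.924] [-0.006  0.009]
side0 7.54978623545135 0.6152862858763471 [-0.26726144 -0.24100189 -0.21110248] center
[np.float64(0.6413779655665368), np.float64(-0.15626749674518184)]
60 17 [0.669 0.879 1.042] [-0.012 -0.008]
80 30 [0.674 0.823 1.014] [-0.011  0.   ]
100 38 [0.625 0.748 0.982] [-0.011  0.008]
120 36 [0.658 0.788 0.967] [-0.011  0.008]
140 37 [0.77  0.834 0.958] [-0.011  0.008]
160 29 [0.781 0.849 0.944] [-0.012  0.003]
180 35 [0.762 0.87  0.968] [-0.011  0.002]
200 62 [0.765 0.871 0.979] [-0.012  0.006]
220 50 [0.776 0.831 0.97 ] [-0.011  0.009]
240 75 [0.788 0.86  0.972] [-0.011  0.009]
260 24 [0.845 0.867 0.901] [-0.009  0.001]
280 39 [0.852 0.874 0.908] [-0.009  0.008]
```

```bash
cat >> h.py <<'E'
from scipy.spatial.transform import Rotation as Ro
def Rt(s): return Ro.from_euler("xyz",s["eef_rot"],degrees=True).as_matrix()
def go(s,target,yaw=None):
    """slide total in tool axes (units of 0.1m) & turn about tool z (units 1.5rad), from commanded=measured"""
    R=Rt(s);d=R.T@(np.array(target)-s["tcp_pos"])
    print("slide total",(d/.1).round(3))
    if yaw is not None:
        RT=Ro.from_euler("xyz",[180,0,yaw],degrees=True).as_matrix()
        print("turn total",(Ro.from_matrix(R.T@RT).as_rotvec()/1.5).round(4),"slide after turn",(RT.T@(np.array(target)-s["tcp_pos"])/.1).round(3))
E
python3 - <<'E'
from h import *
from plant import r
s=r.get_state();c=load("wrist0")
Rc=cv2.Rodrigues(c["rvec"])[0];p=-Rc.T@c["tvec"];R=Rt(s)
print("cam in tool",R.T@(p-s["tcp_pos"]),"cam axes in tool",(R.T@Rc.T).round(2))
go(s,[.625,-.018,.25],-83)
E
```

```text
cam in tool [ 0.07397241 -0.00030143 -0.14341834] cam axes in tool [[-0.   -0.96 -0.27]
 [ 1.   -0.   -0.  ]
 [-0.   -0.27  0.96]]
slide total [ 5.832  4.491 -0.095]
turn total [ 7.000e-04 -5.000e-04  7.005e-01] slide after turn [ 6.795 -2.829 -0.102]
```

Emit:
apply_moves:
  slide:
    - [0, 0, -0.2]
    - [0, 0, -0.2]
    - [0, 0, -0.2]
    - [0, 0, -0.2]
    - [0, 0, -0.2]
    - [0, 0, -0.2]
    - [0, 0, -0.2]
    - [0, 0, -0.1]
  turn:
    - [0, 0, 0.0876]
    - [0, 0, 0.0876]
    - [0, 0, 0.0876]
    - [0, 0, 0.0876]
    - [0, 0, 0.0876]
    - [0, 0, 0.0876]
    - [0, 0, 0.0876]
    - [0, 0, 0.0876]
  jaw: [1, 1, 1, 1, 1, 1, 1, 1]
  newtons: 20

```text
time_s: 0.95
tcp_pos: [0.2617, 0.6225, 0.3924]
eef_rot: [-180.0, 0.1, -83.3]
contact_force: [-0.4, -0.1, 0.9]
gripper_width: 0.0295
```

Emit:
apply_moves:
  slide:
    - [0.42, -0.17, 0]
    - [0.42, -0.17, 0]
    - [0.42, -0.17, 0]
    - [0.42, -0.17, 0]
    - [0.42, -0.17, 0]
    - [0.42, -0.17, 0]
    - [0.42, -0.17, 0]
    - [0.42, -0.17, 0]
  turn:
    - [0, 0, 0]
    - [0, 0, 0]
    - [0, 0, 0]
    - [0, 0, 0]
    - [0, 0, 0]
    - [0, 0, 0]
    - [0, 0, 0]
    - [0, 0, 0]
  jaw: [1, 1, 1, 1, 1, 1, 1, 1]

```text
time_s: 1.75
tcp_pos: [0.4377, 0.3035, 0.3906]
eef_rot: [-180.0, 0.0, -83.0]
contact_force: [0.6, 0.1, -0.3]
gripper_width: 0.0005
```

```bash
python3 - <<'E'
from h import *
from plant import r
s=r.get_state();print(s["time_s"],s["tcp_pos"],s["eef_rot"],s["contact_force"],s["gripper_width"],s["joints"].round(1))
go(s,[.625,-.018,.25],-83)
E
```

```text
1.75 [0.43767684 0.30346674 0.39059434] [-1.79998874e+02  1.10341847e-02 -8.30015904e+01] [ 0.60853261  0.1051407  -0.27266624] 0.0005338216823169159 [ 55.8   3.4  -2.2  -0.  -84.5 -48.8]
slide total [ 3.419 -1.468  1.405]
turn total [-0.      0.0001 -0.    ] slide after turn [ 3.419 -1.467  1.406]
```

Emit:
apply_moves:
  slide:
    - [0.43, -0.184, 0]
    - [0.43, -0.184, 0]
    - [0.43, -0.184, 0]
    - [0.43, -0.184, 0]
    - [0.43, -0.184, 0]
    - [0.43, -0.184, 0]
    - [0.43, -0.182, 0]
    - [0.42, -0.18, 0]
  turn:
    - [0, 0, 0]
    - [0, 0, 0]
    - [0, 0, 0]
    - [0, 0, 0]
    - [0, 0, 0]
    - [0, 0, 0]
    - [0, 0, 0]
    - [0, 0, 0]
  jaw: [1, 1, 1, 1, 1, 1, 1, 1]

```text
time_s: 2.55
tcp_pos: [0.625, -0.0193, 0.3904]
eef_rot: [180.0, 0.0, -83.0]
contact_force: [0.6, 0.9, 0.2]
gripper_width: 0.0004
```

Emit:
apply_moves:
  slide:
    - [0, 0, 0.35]
    - [0, 0, 0.35]
    - [0, 0, 0.35]
    - [0, 0, 0.3]
    - [0, 0, 0]
  turn:
    - [0, 0, 0]
    - [0, 0, 0]
    - [0, 0, 0]
    - [0, 0, 0]
    - [0, 0, 0]
  jaw: [1, 1, 1, 1, 1]

```text
time_s: 3.05
tcp_pos: [0.6219, -0.0176, 0.2507]
eef_rot: [179.5, 0.0, -83.1]
contact_force: [-0.3, 0.7, 0.8]
gripper_width: 0.0007
```

```bash
python3 - <<'E'
from h import *
from plant import r
s=r.get_state();print(s["time_s"],s["tcp_pos"],s["eef_rot"],s["contact_force"],s["gripper_width"],s["joints"].round(1))
a=[]
for n in("side","wrist"):
    c=r.capture(n);np.savez(f"pics/{n}1.npz",**c);a.append(c)
i=cv2.resize(a[0]["pixels"][60:260,240:460],None,fx=2,fy=2);j=a[1]["pixels"][:,160:520]
cv2.imwrite("pics/p1.png",np.hstack([i,j]))
E
```

```text
3.05 [ 0.62193651 -0.01764305  0.25072656] [ 1.79518722e+02  1.02045752e-02 -8.30663332e+01] [-0.34425689  0.74883533  0.80904653] 0.0006587207188690833 [ 16.3  15.6  -5.1  -0.1 -69.8  -9.3]
```

View pics/p1.png

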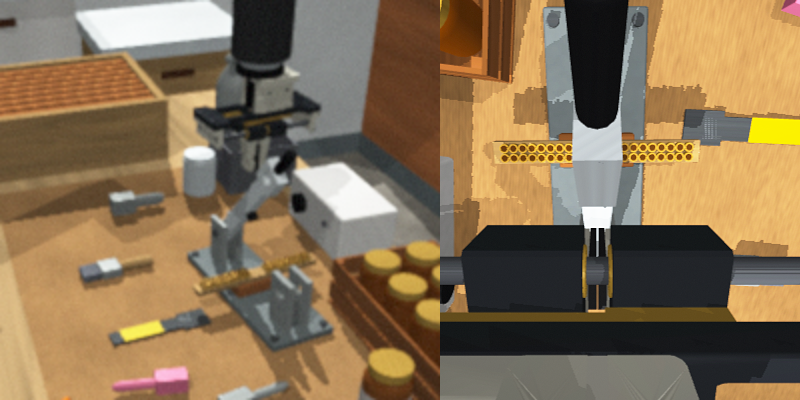

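Emit:
apply_moves:
  slide:
    - [0, 0, 0.1]
    - [0, 0, 0.1]
    - [0.08, 0, 0.08]
    - [0.08, 0, 0.08]
    - [0.08, 0, 0.08]
    - [0.07, 0, 0.09]
    - [0.07, 0, 0.09]
    - [0.07, 0, 0.09]
  turn:
    - [0, 0, 0]
    - [0, 0, 0]
    - [0, 0, 0]
    - [0, 0, 0]
    - [0, 0, 0]
    - [0, 0, 0]
    - [0, 0, 0]
    - [0, 0, 0]
  jaw: [1, 1, 1, 1, 1, 1, 1, 1]

```text
time_s: 3.95
tcp_pos: [0.6301, -0.0628, 0.1837]
eef_rot: [-180.0, -0.0, -83.0]
contact_force: [0.6, -0.7, 1.6]
gripper_width: 0.0004
```

```bash
python3 - <<'E'
from h import *
from plant import r
s=r.get_state();print(s["time_s"],s["tcp_pos"],s["contact_force"],s["gripper_width"])
a=[]
for n in("side","wrist"):
    c=r.capture(n);a.append(c)
i=cv2.resize(a[0]["pixels"][60:260,240:460],None,fx=2,fy=2);j=a[1]["pixels"][:,160:520]
cv2.imwrite("pics/p2.png",np.hstack([i,j]))
E
```

```text
3.95 [ 0.63009814 -0.06284695  0.18373449] [ 0.57181547 -0.71159498  1.60980587] 0.0003786389605008708
```

View pics/p2.png

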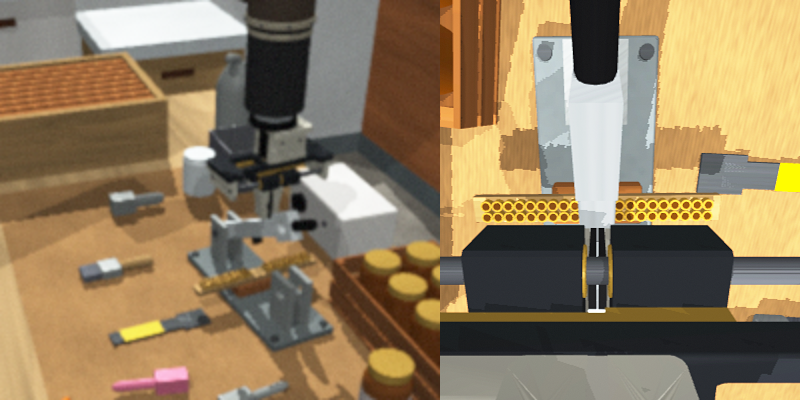

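Emit:
apply_moves:
  slide:
    - [0.07, 0, 0.13]
    - [0.07, 0, 0.14]
    - [0.06, 0, 0.14]
    - [0.06, 0, 0.12]
    - [0.05, 0, 0.11]
    - [0.04, 0, 0.1]
    - [0, 0, 0.06]
  turn:
    - [0, 0, 0]
    - [0, 0, 0]
    - [0, 0, 0]
    - [0, 0, 0]
    - [0, 0, 0]
    - [0, 0, 0]
    - [0, 0, 0]
  jaw: [1, 1, 1, 1, 1, 1, 1]

```text
time_s: 4.75
tcp_pos: [0.6339, -0.0976, 0.1038]
eef_rot: [179.9, -0.0, -83.0]
contact_force: [-16.4, 4.6, 48.8]
gripper_width: 0.0006
```

Emit:
apply_moves:
  slide:
    - [0, 0, 0]
    - [0, 0, 0]
    - [0, 0, 0]
    - [0, 0, -0.15]
    - [0, 0, -0.3]
    - [0, 0, -0.4]
    - [0, 0, -0.4]
  turn:
    - [0, 0, 0]
    - [0, 0, 0]
    - [0, 0, 0]
    - [0, 0, 0]
    - [0, 0, 0]
    - [0, 0, 0]
    - [0, 0, 0]
  jaw: [1, 1, 1, 1, 1, 1, 1]

```text
time_s: 5.45
tcp_pos: [0.6338, -0.0967, 0.2305]
eef_rot: [179.9, -0.0, -83.0]
contact_force: [1.4, -0.5, 0.3]
gripper_width: 0.0003
```

```bash
python3 - <<'E'
from m import *
from plant import r
s=r.get_state();print(s["time_s"],s["tcp_pos"],s["eef_rot"],s["contact_force"],s["gripper_width"])
a=[]
for n in("side","wrist"):
    c=r.capture(n);a.append(c);np.savez(f"pics/{n}3.npz",**c)
i=cv2.resize(a[0]["pixels"][60:260,240:460],None,fx=2,fy=2);j=a[1]["pixels"][:,160:520]
cv2.imwrite("pics/p3.png",np.hstack([i,j]))
W=world(a[1])
T=reg(W,(.5,-.2,.06),(.75,.0,.12))
print(len(T),T.min(0),T.max(0))
go(s,[.479,-.317,.2],8)
E
```

```text
5.45 [ 0.63383437 -0.09672274  0.23047867] [ 1.79935070e+02 -2.70623293e-03 -8.30117152e+01] [ 1.39911974 -0.49190809  0.27367014] 0.0002874258011951439
6148 [ 0.61783596 -0.19997417  0.06000265] [ 0.74996264 -0.02169578  0.10432934]
slide total [1.998 1.804 0.307]
turn total [ 6.000e-04  6.000e-04 -1.059e+00] slide after turn [-1.84   1.966  0.305]
```

View pics/p3.png

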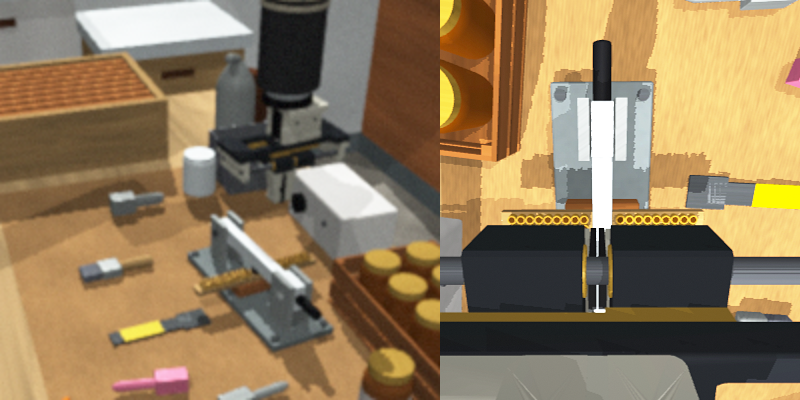

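```bash
python3 - <<'E'
from m import *
c=load("wrist3");W=world(c)
M=W.reshape(-1,3)
T=reg(W,(.59,-.22,.099),(.70,-.10,.108))
print(len(T),np.median(T,0))
r=cv2.minAreaRect(T[:,:2].astype(np.float32)*1000);print("cheeks",r, np.median(T[:,2]))
# lug/arm included? split
for zlo,zhi in((.100,.108),(.093,.0995),(.086,.093)):
    P=reg(W,(.59,-.22,zlo),(.70,-.05,zhi)); 
    if len(P)>20: print(zlo,len(P),cv2.minAreaRect(P[:,:2].astype(np.float32)*1000),np.median(P[:,2]))
B=reg(W,(.5,-.3,.010),(.75,-.1,.018));print("base z",np.median(B[:,2]),cv2.minAreaRect(B[:,:2].astype(np.float32)*1000))
t=reg(W,(.4,-.4,-.01),(.6,-.15,.004));print("table",np.median(t[:,2]))
E
```

```text
1426 [ 0.64933715 -0.15510463  0.10237823]
cheeks ((643.0518188476562, -153.82302856445312), (44.044403076171875, 55.36040496826172), 7.092377185821533) 0.102378227879764
0.1 1401 ((643.0518188476562, -153.82302856445312), (44.044403076171875, 55.36040496826172), 7.092377185821533) 0.1023938992563185
0.093 1223 ((642.9349365234375, -153.99525451660156), (22.405452728271484, 56.67401885986328), 10.292712211608887) 0.09738599657951053
0.086 1469 ((638.5121459960938, -113.24551391601562), (23.989534378051758, 126.15608215332031), 5.8262176513671875) 0.0893158586569112
base z 0.013436220770692106 ((621.8329467773438, -199.86874389648438), (199.66107177734375, 242.20529174804688), 89.98257446289062)
table -5.164321867042109e-05
```

Emit:
apply_moves:
  slide:
    - [0, 0, -0.15]
    - [0, 0, -0.15]
    - [0, 0, 0]
    - [0, 0, 0]
    - [0, 0, 0]
    - [0, 0, 0]
  turn:
    - [0, 0, -0.098]
    - [0, 0, -0.098]
    - [0, 0, -0.098]
    - [0, 0, -0.098]
    - [0, 0, -0.098]
    - [0, 0, -0.098]
  jaw: [0, 0, 0, 0, 0, 0]

```text
time_s: 6.15
tcp_pos: [0.6342, -0.0966, 0.2593]
eef_rot: [-180.0, 0.0, -32.1]
contact_force: [-0.3, -0.0, -0.2]
gripper_width: 0.0429
```

Emit:
apply_moves:
  slide:
    - [0, 0, 0]
    - [0, 0, 0]
    - [0, 0, 0]
    - [0, 0, 0]
    - [0, 0, 0]
  turn:
    - [0, 0, -0.098]
    - [0, 0, -0.098]
    - [0, 0, -0.098]
    - [0, 0, -0.098]
    - [0, 0, -0.079]
  jaw: [0, 0, 0, 0, 0]

```text
time_s: 6.65
tcp_pos: [0.6342, -0.0967, 0.2592]
eef_rot: [-180.0, 0.0, 8.3]
contact_force: [-0.4, -0.9, -0.2]
gripper_width: 0.0829
```

Emit:
apply_moves:
  slide:
    - [-0.3, 0.33, 0]
    - [-0.3, 0.33, 0]
    - [-0.3, 0.33, 0]
    - [-0.31, 0.33, 0]
    - [-0.31, 0.33, 0]
    - [-0.31, 0.33, 0]
    - [0, 0, 0.3]
    - [0, 0, 0.3]
  turn:
    - [0, 0, 0]
    - [0, 0, 0]
    - [0, 0, 0]
    - [0, 0, 0]
    - [0, 0, 0]
    - [0, 0, 0]
    - [0, 0, 0]
    - [0, 0, 0]
  jaw: [0, 0, 0, 0, 0, 0, 0, 0]

```text
time_s: 7.45
tcp_pos: [0.4801, -0.3197, 0.1997]
eef_rot: [179.9, -0.2, 7.8]
contact_force: [0.1, -0.1, -0.6]
gripper_width: 0.0875
```

```bash
python3 - <<'E'
from m import *
from plant import r
s=r.get_state();print(s["time_s"],s["tcp_pos"],s["eef_rot"],s["contact_force"],s["gripper_width"],s["joints"].round(1))
c=r.capture("wrist");np.savez("pics/wrist4.npz",**c);cv2.imwrite("pics/p4.png",c["pixels"])
W=world(c)
for nm,lo,hi in(("head",(.42,-.37,.024),(.56,-.27,.032)),("headtop+",(.42,-.37,.020),(.56,-.27,.032)),("pin",(.42,-.37,.006),(.6,-.27,.032))):
    P=reg(W,lo,hi)
    if len(P)>20: print(nm,len(P),cv2.minAreaRect(P[:,:2].astype(np.float32)*1000),np.median(P[:,2]))
E
```

```text
7.45 [ 0.48006468 -0.31974184  0.19972866] [ 1.79932015e+02 -1.64574731e-01  7.84161432e+00] [ 0.1243694 -0.1110909 -0.63661  ] 0.0874953406694771 [-14.2  13.  -15.5   0.  -61.3 112.1]
head 1187 ((483.30621337890625, -314.6243591308594), (49.90813064575195, 28.06812858581543), 9.838457107543945) 0.02735060583802677
headtop+ 1570 ((509.3778381347656, -310.10296630859375), (102.82965850830078, 28.06812858581543), 9.838455200195312) 0.02700008597922671
pin 2139 ((515.7213134765625, -309.00286865234375), (115.70599365234375, 28.06812858581543), 9.838456153869629) 0.026335416316944846
```

View pics/p4.png

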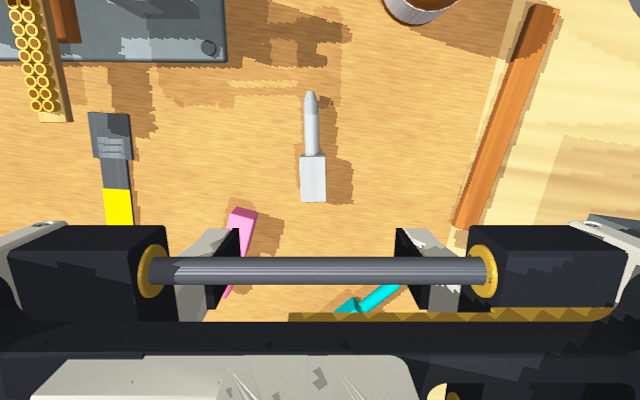

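```bash
python3 - <<'E'
from h import *
from plant import r
s=r.get_state()
go(s,[.4833,-.3146,.017],9.84)
E
```

```text
slide total [ 0.068 -0.016  1.766]
turn total [-0.0027  0.0028 -0.0234] slide after turn [ 0.061 -0.021  1.767]
```

Emit:
apply_moves:
  slide:
    - [0.03, -0.01, 0.3]
    - [0.03, -0.01, 0.3]
    - [0, 0, 0.3]
    - [0, 0, 0.3]
    - [0, 0, 0.2]
    - [0, 0, 0]
    - [0, 0, 0]
  turn:
    - [0, 0, -0.023]
    - [0, 0, 0]
    - [0, 0, 0]
    - [0, 0, 0]
    - [0, 0, 0]
    - [0, 0, 0]
    - [0, 0, 0]
  jaw: [0, 0, 0, 0, 0, 0, 0]

```text
time_s: 8.2
tcp_pos: [0.4867, -0.3154, 0.0602]
eef_rot: [180.0, 0.0, 10.0]
contact_force: [-0.7, 0.1, 1.1]
gripper_width: 0.0877
```

```bash
python3 - <<'E'
from m import *
from plant import r
s=r.get_state();print(s["time_s"],s["tcp_pos"],s["eef_rot"],s["contact_force"],s["gripper_width"])
go(s,[.4833,-.3146,.017],9.84)
c=r.capture("wrist");np.savez("pics/wrist5.npz",**c);cv2.imwrite("pics/p5.png",c["pixels"])
W=world(c)
for nm,lo,hi in(("head",(.42,-.37,.024),(.56,-.27,.032)),("pin",(.42,-.37,.006),(.6,-.27,.032))):
    P=reg(W,lo,hi)
    if len(P)>20: print(nm,len(P),cv2.minAreaRect(P[:,:2].astype(np.float32)*1000),np.median(P[:,2]))
E
```

```text
8.2 [ 0.4866567  -0.3154306   0.06016231] [1.79984643e+02 1.90016776e-02 1.00121662e+01] [-0.74586443  0.12753347  1.12711791] 0.08765426135289996
slide total [-0.031 -0.014  0.432]
turn total [0.0002 0.0002 0.002 ] slide after turn [-0.032 -0.014  0.432]
head 2552 ((489.2847595214844, -313.9052734375), (38.16798400878906, 28.14121437072754), 9.923856735229492) 0.027293507627015986
pin 5373 ((521.609130859375, -308.4814453125), (103.98291778564453, 28.084529876708984), 9.378138542175293) 0.02181946587450077
```

View pics/p5.png

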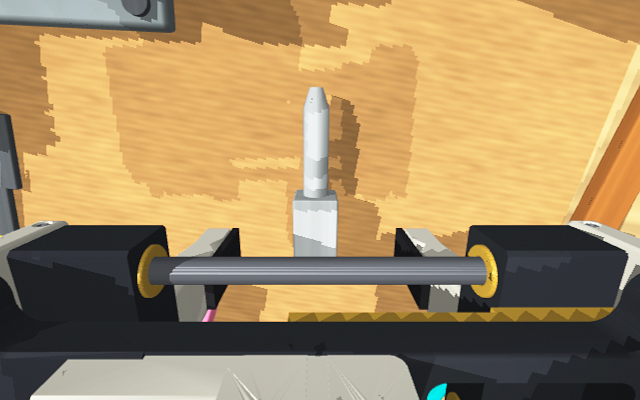

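Emit:
apply_moves:
  slide:
    - [-0.03, -0.01, 0.2]
    - [0, 0, 0.15]
    - [0, 0, 0.08]
    - [0, 0, 0]
    - [0, 0, 0]
    - [0, 0, 0]
  turn:
    - [0, 0, 0.002]
    - [0, 0, 0]
    - [0, 0, 0]
    - [0, 0, 0]
    - [0, 0, 0]
    - [0, 0, 0]
  jaw: [0, 0, 0, 0, 0.4, 0.7]
  newtons: 30

```text
time_s: 8.85
tcp_pos: [0.4838, -0.3152, 0.0177]
eef_rot: [179.9, -0.1, 9.8]
contact_force: [0.2, 0.0, -0.0]
gripper_width: 0.0769
```

Emit:
apply_moves:
  slide:
    - [0, 0, 0]
    - [0, 0, 0]
    - [0, 0, 0]
    - [0, 0, 0]
    - [0, 0, 0]
    - [0, 0, 0]
  turn:
    - [0, 0, 0]
    - [0, 0, 0]
    - [0, 0, 0]
    - [0, 0, 0]
    - [0, 0, 0]
    - [0, 0, 0]
  jaw: [1, 1, 1, 1, 1, 1]

```text
time_s: 9.45
tcp_pos: [0.483, -0.3149, 0.0165]
eef_rot: [-180.0, 0.0, 9.8]
contact_force: [0.0, -0.1, 0.6]
gripper_width: 0.0291
```

Emit:
apply_moves:
  slide:
    - [0, 0, 0]
    - [0, 0, 0]
    - [0, 0, -0.1]
    - [0, 0, -0.2]
    - [0, 0, -0.3]
    - [0, 0, -0.2]
    - [0, 0, 0]
  turn:
    - [0, 0, 0]
    - [0, 0, 0]
    - [0, 0, 0]
    - [0, 0, 0]
    - [0, 0, 0]
    - [0, 0, 0.016]
    - [0, 0, 0.016]
  jaw: [1, 1, 1, 1, 1, 1, 1]

```text
time_s: 10.15
tcp_pos: [0.4847, -0.3155, 0.1]
eef_rot: [179.9, -0.3, 7.0]
contact_force: [0.6, -0.6, -4.3]
gripper_width: 0.0279
```

```bash
python3 - <<'E'
from m import *
from plant import r
s=r.get_state();print(s["time_s"],s["tcp_pos"],s["eef_rot"],s["contact_force"],s["gripper_width"])
go(s,[.5061,-.1708,.0968],7.09)
E
```

```text
10.15 [ 0.48472795 -0.3155136   0.09995348] [179.86524219  -0.2767639    7.00721065] [ 0.6363704  -0.57841994 -4.330981  ] 0.02791080193648158
slide total [ 0.389 -1.41   0.03 ]
turn total [ 0.0016 -0.0032 -0.001 ] slide after turn [ 0.391 -1.41   0.032]
```

Emit:
apply_moves:
  slide:
    - [0.1, -0.35, 0]
    - [0.1, -0.36, 0]
    - [0.1, -0.36, 0]
    - [0.09, -0.34, 0]
    - [0, 0, 0.02]
    - [0, 0, 0]
    - [0, 0, 0]
  turn:
    - [0, 0, 0]
    - [0, 0, 0]
    - [0, 0, 0]
    - [0, 0, 0]
    - [0, 0, 0]
    - [0, 0, 0]
    - [0, 0, 0]
  jaw: [1, 1, 1, 1, 1, 1, 1]

```text
time_s: 10.85
tcp_pos: [0.5038, -0.1705, 0.094]
eef_rot: [-180.0, 0.1, 7.0]
contact_force: [0.7, 0.3, -3.6]
gripper_width: 0.028
```

```bash
python3 - <<'E'
from m import *
from plant import r
s=r.get_state();print(s["time_s"],s["tcp_pos"],s["eef_rot"],s["contact_force"],s["gripper_width"])
a=[]
for n in("wrist","side","scene"):
    c=r.capture(n);np.savez(f"pics/{n}6.npz",**c);a.append(c)
cv2.imwrite("pics/p6.png",a[0]["pixels"])
i=cv2.resize(a[1]["pixels"][130:260,260:420],None,fx=3,fy=3);j=cv2.resize(a[2]["pixels"][180:310,230:330],None,fx=3,fy=3)
cv2.imwrite("pics/p6b.png",np.hstack([i,j]))
W=world(a[0])
P=reg(W,(.59,-.22,.099),(.70,-.10,.108));
# cheeks: exclude pin
print(len(P),cv2.minAreaRect(P[:,:2].astype(np.float32)*1000),np.median(P[:,2]))
Q=reg(W,(.5,-.2,.06),(.605,-.14,.13));print("pin",len(Q),Q.min(0),Q.max(0),cv2.minAreaRect(Q[:,:2].astype(np.float32)*1000))
E
```

```text
10.85 [ 0.50382749 -0.17052731  0.09398729] [-1.79988119e+02  7.47674806e-02  7.02464648e+00] [ 0.67011516  0.30183687 -3.624039  ] 0.027960832819564074
2 ((618.7791748046875, -145.97763061523438), (6.438413619995117, 0.0), 97.15837860107422) 0.09910572329829599
pin 9085 [ 0.50004276 -0.19846627  0.07843986] [ 0.59464269 -0.14000114  0.12992884] ((544.2902221679688, -174.623779296875), (56.09614562988281, 94.49434661865234), 79.04390716552734)
```

View pics/p6.png

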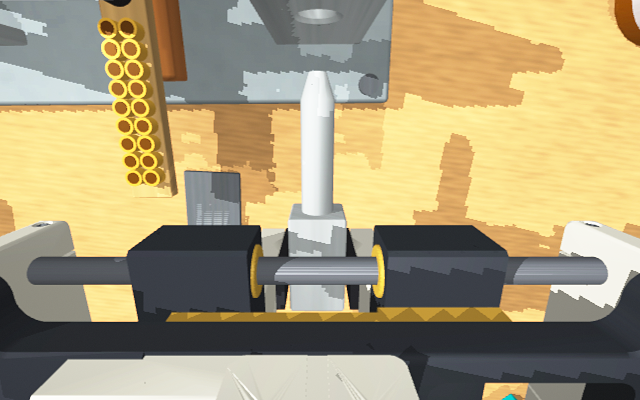

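View pics/p6b.png

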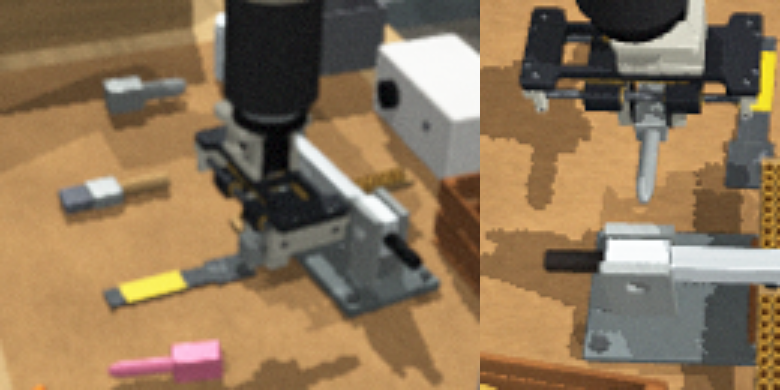

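```bash
python3 - <<'E'
from m import *
from plant import r
c=load("wrist6");W=world(c)
yaw=np.radians(7.09);R=np.array([[np.cos(yaw),np.sin(yaw)],[-np.sin(yaw),np.cos(yaw)]])
M=np.array([.6212,-.1565])
J=W.copy();J[...,:2]=(W[...,:2]-M)@R.T
# shank cross sections
for v in range(80,215,12):
    row=J[v,290:345];k=row[:,2]>.07
    p=row[k]; cols=np.arange(290,345)[k]
    print(v,cols.min(),cols.max(),"x",p[:,0].mean().round(4),"y",p[:,1].min().round(4),p[:,1].max().round(4),"ztop",p[:,2].max().round(4))
for v in(0,4,8,12,16,20,24,28,32,38,42):
    row=J[v,240:400];k=(row[:,2]>.03)
    p=row[k];cols=np.arange(240,400)[k]
    print(v,cols.min(),cols.max(),"x med",np.median(p[:,0]).round(4),"y",p[:,1].min().round(4),p[:,1].max().round(4),"z",np.median(p[:,2]).round(4))
i=cv2.resize(c["pixels"][0:110,230:410],None,fx=4,fy=4,interpolation=cv2.INTER_CUBIC);cv2.imwrite("pics/p7.png",i)
E
```

```text
80 306 327 x -0.031 y -0.0046 0.0049 ztop 0.0966
92 302 331 x -0.0361 y -0.0065 0.0068 ztop 0.0984
104 300 333 x -0.0412 y -0.0074 0.0078 ztop 0.0988
116 300 333 x -0.0463 y -0.0075 0.0079 ztop 0.0993
128 300 333 x -0.0516 y -0.0076 0.008 ztop 0.0996
140 300 333 x -0.057 y -0.0077 0.0081 ztop 0.1001
152 300 332 x -0.0625 y -0.0072 0.0082 ztop 0.0989
164 301 332 x -0.0681 y -0.0072 0.0078 ztop 0.099
176 301 332 x -0.0739 y -0.0074 0.0078 ztop 0.0994
188 301 332 x -0.0798 y -0.0074 0.008 ztop 0.0996
200 301 332 x -0.0859 y -0.0075 0.008 ztop 0.0991
212 290 343 x -0.0924 y -0.0131 0.0137 ztop 0.0993
0 249 385 x med -0.0006 y -0.0281 0.0277 z 0.0973
4 251 383 x med -0.0006 y -0.0284 0.0277 z 0.0926
8 254 380 x med -0.0006 y -0.0278 0.0274 z 0.0876
12 256 378 x med -0.0004 y -0.0283 0.0274 z 0.0812
16 259 375 x med -0.0004 y -0.0279 0.0274 z 0.0749
20 261 373 x med -0.0004 y -0.028 0.0275 z 0.0684
24 264 370 x med -0.0006 y -0.0279 0.0272 z 0.0619
28 266 368 x med -0.0006 y -0.0281 0.0277 z 0.0541
32 269 365 x med -0.0006 y -0.0277 0.0273 z 0.0455
38 272 360 x med -0.0006 y -0.0268 0.0275 z 0.031Traceback (most recent call last):
  File "<stdin>", line 15, in <module>
    return umr_minimum(a, axis, None, out, keepdims, initial, where)
ValueError: zero-size array to reduction operation minimum which has no identity
```

Emit:
apply_moves:
  slide:
    - [0, 0.005, 0.1]
    - [0, 0, 0.062]
    - [0, 0, 0]
    - [0, 0, 0]
    - [0.15, 0, 0]
  turn:
    - [0, 0, 0]
    - [0, 0, 0]
    - [0, 0, 0]
    - [0, 0, 0]
    - [0, 0, 0]
  jaw: [1, 1, 1, 1, 1]

```text
time_s: 11.5
tcp_pos: [0.5181, -0.169, 0.0783]
eef_rot: [-180.0, 0.1, 7.0]
contact_force: [0.9, 0.1, -3.8]
gripper_width: 0.0274
```

```bash
python3 - <<'E'
from m import *
from plant import r
c=r.capture("wrist");np.savez("pics/wrist8.npz",**c);W=world(c)
s=r.get_state();print(s["time_s"],s["tcp_pos"],s["eef_rot"],s["contact_force"],s["gripper_width"])
yaw=np.radians(7.09);R=np.array([[np.cos(yaw),np.sin(yaw)],[-np.sin(yaw),np.cos(yaw)]])
M=np.array([.6212,-.1565])
J=W.copy();J[...,:2]=(W[...,:2]-M)@R.T
print("tcp in jig",R@(s["tcp_pos"][:2]-M))
for v in range(75,205,16):
    row=J[v,285:350];k=row[:,2]>.06
    p=row[k]; cols=np.arange(285,350)[k]
    if len(p):print(v,cols.min(),cols.max(),"x",p[:,0].mean().round(4),"y",p[:,1].min().round(4),p[:,1].max().round(4),"ztop",p[:,2].max().round(4),np.median(p[:,2]))
for v in(0,8,16,24,32,40,48):
    row=J[v,230:410];k=(row[:,2]>.03)&(np.abs(row[:,0])<.008)
    p=row[k];cols=np.arange(230,410)[k]
    if len(p):print(v,cols.min(),cols.max(),"x med",np.median(p[:,0]).round(4),"y",p[:,1].min().round(4),p[:,1].max().round(4),"z",np.median(p[:,2]).round(4))
i=cv2.resize(c["pixels"][0:110,230:410],None,fx=4,fy=4,interpolation=cv2.INTER_CUBIC);cv2.imwrite("pics/p8.png",i)
E
```

```text
11.55 [ 0.52236298 -0.16882671  0.07893338] [ 1.79947555e+02 -1.26520980e-01  7.09194493e+00] [ 5.58983707 -1.02441434 -1.01926263] 0.02772689951046651
tcp in jig [-9.96027278e-02 -3.31701423e-05]
75 307 326 x -0.0145 y -0.0044 0.0042 ztop 0.0804 0.0784122183326672
91 302 331 x -0.0213 y -0.0067 0.0066 ztop 0.0831 0.08066078889576275
107 300 333 x -0.0281 y -0.0077 0.0075 ztop 0.0837 0.08187814839220818
123 300 333 x -0.0351 y -0.0078 0.0077 ztop 0.084 0.08159197743176663
139 300 333 x -0.0423 y -0.0079 0.0079 ztop 0.0835 0.0818249073398212
155 301 332 x -0.0496 y -0.0074 0.0074 ztop 0.0845 0.08224199674587082
171 301 332 x -0.0572 y -0.0076 0.0076 ztop 0.0836 0.08161106433933821
187 301 332 x -0.0649 y -0.0077 0.0077 ztop 0.0841 0.08192147709165748
203 301 332 x -0.073 y -0.0078 0.0079 ztop 0.084 0.08224551179552511
0 237 397 x med 0.0073 y -0.0281 0.0277 z 0.1024
8 237 396 x med 0.0048 y -0.028 0.0276 z 0.1024
16 238 396 x med 0.0023 y -0.028 0.0273 z 0.1025
24 238 395 x med -0.0002 y -0.0281 0.0276 z 0.1024
32 244 389 x med -0.0006 y -0.0284 0.0276 z 0.0929
40 251 381 x med -0.0004 y -0.0281 0.0277 z 0.0784
48 259 374 x med -0.0006 y -0.0281 0.0275 z 0.0622
```

View pics/p8.png

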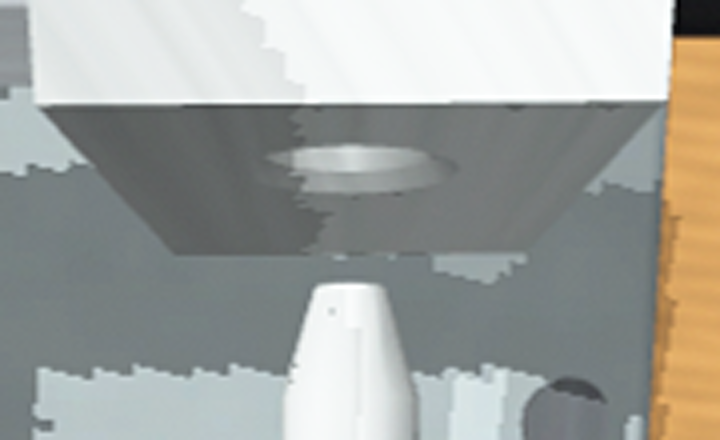

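Emit:
apply_moves:
  slide:
    - [0, 0, 0.008]
    - [0.06, 0, 0]
    - [0.06, 0, 0]
    - [0.06, 0, 0]
    - [0.06, 0, 0]
    - [0, 0, 0]
  turn:
    - [0, 0, 0]
    - [0, 0, 0]
    - [0, 0, 0]
    - [0, 0, 0]
    - [0, 0, 0]
    - [0, 0, 0]
  jaw: [1, 1, 1, 1, 1, 1]

```text
time_s: 12.15
tcp_pos: [0.5442, -0.1658, 0.0775]
eef_rot: [180.0, -0.0, 7.1]
contact_force: [0.9, 0.6, -3.8]
gripper_width: 0.0277
```

Emit:
apply_moves:
  slide:
    - [0.06, 0, 0]
    - [0.06, 0, 0]
    - [0.06, 0, 0]
    - [0.06, 0, 0]
    - [0.06, 0, 0]
    - [0, 0, 0]
  turn:
    - [0, 0, 0]
    - [0, 0, 0]
    - [0, 0, 0]
    - [0, 0, 0]
    - [0, 0, 0]
    - [0, 0, 0]
  jaw: [1, 1, 1, 1, 1, 1]

```text
time_s: 12.75
tcp_pos: [0.5739, -0.1621, 0.0775]
eef_rot: [180.0, -0.0, 7.1]
contact_force: [0.3, 0.0, -3.9]
gripper_width: 0.0278
```

```bash
python3 - <<'E'
from m import *
from plant import r
s=r.get_state();print(s["time_s"],s["tcp_pos"],s["eef_rot"],s["contact_force"],s["moment"],s["gripper_width"])
yaw=np.radians(7.09);R=np.array([[np.cos(yaw),np.sin(yaw)],[-np.sin(yaw),np.cos(yaw)]])
print("tcp in jig",R@(s["tcp_pos"][:2]-np.array([.6212,-.1565])))
E
```

```text
12.75 [ 0.57391726 -0.16212613  0.07750334] [ 1.79990362e+02 -2.25399551e-02  7.06391342e+00] [ 0.30341378  0.03987623 -3.91047196] [-0.03553644  0.08978267  0.02949068] 0.027793181455527356
tcp in jig [-0.04761561  0.00025292]
```

Emit:
apply_moves:
  slide:
    - [0.05, 0, 0]
    - [0.05, 0, 0]
    - [0.05, 0, 0]
    - [0.03, 0, 0]
    - [0.02, 0, 0]
    - [0, 0, 0]
  turn:
    - [0, 0, 0]
    - [0, 0, 0]
    - [0, 0, 0]
    - [0, 0, 0]
    - [0, 0, 0]
    - [0, 0, 0]
  jaw: [1, 1, 1, 1, 1, 1]

```text
time_s: 13.35
tcp_pos: [0.593, -0.1597, 0.0775]
eef_rot: [180.0, 0.0, 7.1]
contact_force: [0.1, -0.6, -3.7]
gripper_width: 0.028
```

Emit:
apply_moves:
  slide:
    - [0.01, 0, 0]
    - [0.01, 0, 0]
    - [0.01, 0, 0]
    - [0, 0, 0]
  turn:
    - [0, 0, 0]
    - [0, 0, 0]
    - [0, 0, 0]
    - [0, 0, 0]
  jaw: [1, 1, 1, 1]

```text
time_s: 13.75
tcp_pos: [0.5955, -0.1594, 0.0775]
eef_rot: [-180.0, 0.0, 7.0]
contact_force: [-0.9, -1.5, -2.4]
gripper_width: 0.0277
```

Emit:
apply_moves:
  slide:
    - [0.01, 0, 0]
    - [0.01, 0, 0]
    - [0, 0, 0]
  turn:
    - [0, 0, 0]
    - [0, 0, 0]
    - [0, 0, 0]
  jaw: [1, 1, 1]

```text
time_s: 14.05
tcp_pos: [0.5956, -0.1595, 0.0773]
eef_rot: [-180.0, 0.2, 7.0]
contact_force: [-7.1, -0.6, 1.5]
gripper_width: 0.0281
```

```bash
python3 - <<'E'
from m import *
from plant import r
s=r.get_state();print(s["time_s"],s["tcp_pos"],s["eef_rot"],s["contact_force"],s["moment"],s["gripper_width"])
c=r.capture("wrist");cv2.imwrite("pics/p9.png",c["pixels"])
s=r.get_state();print(s["contact_force"])
E
```

```text
14.05 [ 0.59561448 -0.15946352  0.07728973] [-179.97712194    0.23368075    7.02369415] [-7.12867673 -0.5891107   1.4813354 ] [-0.21587429  2.52121403  0.10110465] 0.028095025154842954
[-6.98081197 -0.08152507  1.04746214]
```

View pics/p9.png

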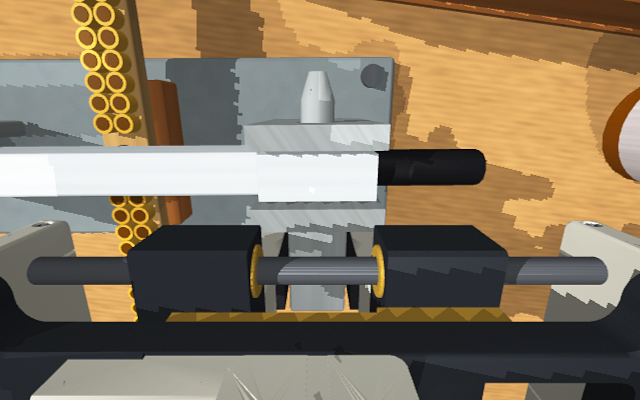

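Emit:
apply_moves:
  slide:
    - [0.015, 0, 0]
    - [0.015, 0, 0]
    - [0, 0, 0]
    - [0, 0, 0]
  turn:
    - [0, 0, 0]
    - [0, 0, 0]
    - [0, 0, 0]
    - [0, 0, 0]
  jaw: [1, 1, 1, 1]

```text
time_s: 14.5
tcp_pos: [0.5957, -0.1594, 0.0768]
eef_rot: [-179.9, 0.5, 7.0]
contact_force: [-15.7, -1.2, 5.5]
gripper_width: 0.028
```

Emit:
apply_moves:
  slide:
    - [-0.02, 0, 0]
    - [-0.015, 0, 0]
    - [0, 0, 0]
    - [0, 0, 0]
  turn:
    - [0, 0, 0]
    - [0, 0, 0]
    - [0, 0, 0]
    - [0, 0, 0]
  jaw: [1, 1, 1, 1]

```text
time_s: 14.9
tcp_pos: [0.5956, -0.1594, 0.0769]
eef_rot: [-180.0, 0.2, 7.0]
contact_force: [-5.6, -0.7, -3.7]
gripper_width: 0.028
```

Emit:
apply_moves:
  slide:
    - [0, 0, 0]
    - [0, 0, 0]
    - [0, 0, 0]
    - [0, 0, 0]
    - [0, 0, 0]
    - [0, 0, 0]
  turn:
    - [0, 0, 0]
    - [0, 0, 0]
    - [0, 0, 0]
    - [0, 0, 0]
    - [0, 0, 0]
    - [0, 0, 0]
  jaw: [0.5, 0.4, 0.4, 0.4, 0.4, 0.4]

```text
time_s: 15.5
tcp_pos: [0.5975, -0.1592, 0.0777]
eef_rot: [180.0, -0.0, 7.1]
contact_force: [0.1, -0.4, 0.2]
gripper_width: 0.0524
```

```bash
python3 - <<'E'
from m import *
from plant import r
c=r.capture("wrist");cv2.imwrite("pics/p10.png",c["pixels"])
d=r.capture("side");i=cv2.resize(d["pixels"][130:260,290:450],None,fx=4,fy=4,interpolation=cv2.INTER_CUBIC);cv2.imwrite("pics/p10b.png",i)
s=r.get_state();print(s["time_s"],s["tcp_pos"],s["eef_rot"],s["contact_force"],s["gripper_width"])
E
```

```text
15.6 [ 0.59732795 -0.15920191  0.07758824] [-1.79999444e+02 -6.12361144e-03  7.04773303e+00] [ 0.43742165 -0.12114068 -0.0624104 ] 0.05285620970192016
```

View pics/p10.png

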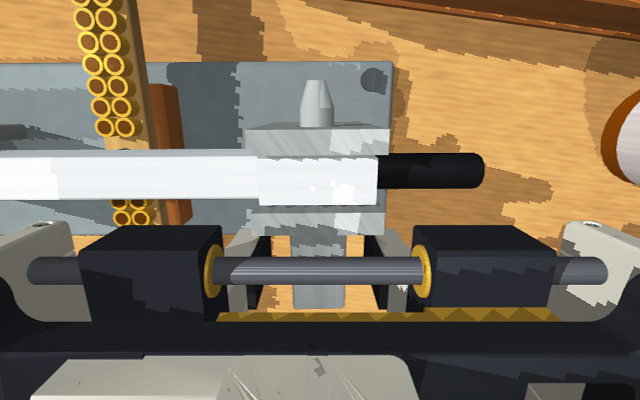

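Emit:
apply_moves:
  slide:
    - [0, 0, 0]
    - [0, 0, 0]
    - [0, 0, -0.1]
    - [0, 0, -0.3]
    - [0, 0, -0.4]
    - [-0.3, 0, -0.3]
    - [-0.3, 0, 0]
    - [0, 0, 0]
  turn:
    - [0, 0, 0]
    - [0, 0, 0]
    - [0, 0, 0]
    - [0, 0, 0]
    - [0, 0, 0]
    - [0, 0, 0]
    - [0, 0, 0]
    - [0, 0, 0]
  jaw: [0.2, 0.2, 0.2, 0.2, 0.2, 0.2, 0.2, 0.2]

```text
time_s: 16.4
tcp_pos: [0.5353, -0.1668, 0.1899]
eef_rot: [-180.0, -0.1, 7.0]
contact_force: [0.4, 1.1, 0.2]
gripper_width: 0.0703
```

```bash
python3 - <<'E'
from m import *
from plant import r
c=r.capture("wrist");np.savez("pics/wrist11.npz",**c)
d=r.capture("side");
s=r.get_state();print(s["time_s"],s["tcp_pos"],s["eef_rot"],s["contact_force"],s["gripper_width"])
i=cv2.resize(d["pixels"][140:240,320:420],None,fx=4,fy=4,interpolation=cv2.INTER_CUBIC)
cv2.imwrite("pics/p11.png",np.hstack([i,c["pixels"][:,130:530]]))
W=world(c)
yaw=np.radians(7.09);R=np.array([[np.cos(yaw),np.sin(yaw)],[-np.sin(yaw),np.cos(yaw)]])
J=W.copy();J[...,:2]=(W[...,:2]-np.array([.6212,-.1565]))@R.T
P=J.reshape(-1,3)
T=P[(P[:,2]>.099)&(P[:,2]<.107)&(abs(P[:,0]-.02)<.04)&(abs(P[:,1])<.035)];print("cheeks",T.min(0),T.max(0),np.median(T[:,2]))
H=P[(P[:,2]>.078)&(P[:,2]<.096)&(P[:,0]<-.002)&(P[:,0]>-.07)&(abs(P[:,1])<.03)]
print("head",len(H),H.min(0),H.max(0),cv2.minAreaRect(H[:,:2].astype(np.float32)*1000))
A=np.c_[H[:,:2],np.ones(len(H))];k=np.linalg.lstsq(A,H[:,2],rcond=None)[0];print("slopes",k)
N=P[(P[:,2]>.06)&(P[:,2]<.09)&(P[:,0]>.046)&(P[:,0]<.08)&(abs(P[:,1])<.02)];print("nose",len(N),N.min(0) if len(N) else 0,N.max(0) if len(N) else 0)
E
```

```text
16.5 [ 0.53766045 -0.16672935  0.18882522] [ 1.79984899e+02 -1.07513098e-01  7.03819169e+00] [-0.42188967 -0.15921727  0.00600171] 0.06960913181771476
cheeks [-0.00084219 -0.02801484  0.09900422] [0.04390359 0.02810117 0.10487754] 0.10238258387476253
head 2155 [-0.05296537 -0.0145928   0.0781019 ] [-0.00200373  0.01356754  0.08741907] ((-27.49455451965332, -0.4453115463256836), (51.03871154785156, 27.97372817993164), 0.3982945382595062)
slopes [0.09348053 0.01777123 0.08567255]
nose 372 [ 0.04766552 -0.007235    0.07706457] [0.06340085 0.00796739 0.08650551]
```

View pics/p11.png

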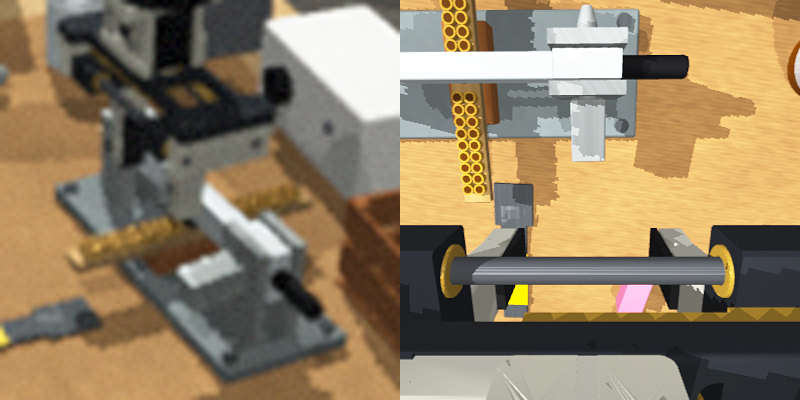

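```bash
python3 - <<'E'
from h import *
c=load("wrist11");W=world(c)
yaw=np.radians(7.09);R=np.array([[np.cos(yaw),np.sin(yaw)],[-np.sin(yaw),np.cos(yaw)]])
J=W.copy();J[...,:2]=(W[...,:2]-np.array([.6212,-.1565]))@R.T
P=J.reshape(-1,3)
H=P[(P[:,2]>.075)&(P[:,2]<.096)&(P[:,0]<-.006)&(P[:,0]>-.050)&(abs(P[:,1])<.012)]
A=np.c_[H[:,:2],np.ones(len(H))];w=np.ones(len(H),bool)
for _ in range(5):
    k=np.linalg.lstsq(A[w],H[w,2],rcond=None)[0];e=H[:,2]-A@k;w=abs(e)<2.5*e[w].std()
print(k,e[w].std(),w.sum())
for lo in range(-56,0,4):
    q=P[(P[:,0]*1000>lo)&(P[:,0]*1000<lo+4)&(abs(P[:,1])<.01)&(P[:,2]>.05)&(P[:,2]<.1)];
    if len(q):print(lo,len(q),np.median(q[:,2]).round(4))
N=P[(P[:,2]>.055)&(P[:,0]>.046)&(P[:,0]<.09)&(abs(P[:,1])<.004)]
for lo in range(46,72,3):
    q=N[(N[:,0]*1000>lo)&(N[:,0]*1000<lo+3)]
    if len(q):print("nose",lo,len(q),np.median(q[:,2]).round(4))
E
```

```text
[0.10309064 0.01640885 0.08608894] 0.0006354627600259994 1590
-56 26 0.0801
-52 118 0.081
-48 118 0.0815
-44 107 0.0815
-40 110 0.0821
-36 120 0.0826
-32 123 0.0831
-28 124 0.0835
-24 125 0.0839
-20 122 0.0842
-16 148 0.0846
-12 127 0.0851
-8 129 0.0855
-4 146 0.0797
nose 46 21 0.0846
nose 49 46 0.0849
nose 52 40 0.0845
nose 55 44 0.0835
nose 58 45 0.0832
nose 61 33 0.0823
```

```bash
python3 - <<'E'
from h import *
def fit(P):
    A=np.c_[P[:,:2],np.ones(len(P))];w=np.ones(len(P),bool)
    for _ in range(6):
        k=np.linalg.lstsq(A[w],P[w,2],rcond=None)[0];e=P[:,2]-A@k;w=abs(e)<2.5*e[w].std()
    return k.round(4),w.sum(),e[w].std().round(5)
yaw=np.radians(7.09);R=np.array([[np.cos(yaw),np.sin(yaw)],[-np.sin(yaw),np.cos(yaw)]])
for n in("wrist11",):
    W=world(load(n));P=W.reshape(-1,3).copy();P=P[np.isfinite(P[:,0])];P[:,:2]=(P[:,:2]-np.array([.6212,-.1565]))@R.T
    print("cheeks",fit(P[(P[:,2]>.1)&(P[:,2]<.105)&(abs(P[:,0]-.022)<.03)&(abs(P[:,1])<.026)]))
    print("base",fit(P[(P[:,2]>.011)&(P[:,2]<.017)&(abs(P[:,0]-.022)<.08)&(abs(P[:,1])<.1)]))
    print("table",fit(P[(P[:,2]>-.004)&(P[:,2]<.003)&(P[:,0]<-.06)]))
W=world(load("wrist4"));P=W.reshape(-1,3);P=P[(P[:,0]>.455)&(P[:,0]<.512)&(abs(P[:,1]+.3146)<.02)&(P[:,2]>.024)&(P[:,2]<.032)];print("head on table",fit(P))
E
```

```text
cheeks (array([ 0.001 , -0.0012,  0.1024]), np.int64(2244), np.float64(0.00066))
base (array([0.0006, 0.0004, 0.0134]), np.int64(8648), np.float64(0.00072))
table (array([ 0.0007, -0.0002,  0.    ]), np.int64(45734), np.float64(0.00068))
head on table (array([-0.0012,  0.0032,  0.0289]), np.int64(1150), np.float64(0.00067))
```

Emit:
apply_moves:
  slide:
    - [0, 0, 0]
    - [0, 0, 0]
    - [0, 0, 0]
    - [0, 0, 0]
    - [0, 0, 0]
    - [0, 0, 0]
    - [0, 0, 0]
    - [0, 0, 0]
  turn:
    - [0, 0, 0]
    - [0, 0, 0]
    - [0, 0, 0]
    - [0, 0, 0]
    - [0, 0, 0]
    - [0, 0, 0]
    - [0, 0, 0]
    - [0, 0, 0]
  jaw: [0.2, 0.2, 0.2, 0.2, 0.2, 0.2, 0.2, 0.2]

```text
time_s: 17.3
tcp_pos: [0.5377, -0.1666, 0.1876]
eef_rot: [180.0, 0.0, 7.0]
contact_force: [-0.3, 0.5, 0.7]
gripper_width: 0.07
```

```bash
python3 - <<'E'
from h import *
from plant import r
c=r.capture("wrist");d=r.capture("scene")
cv2.imwrite("pics/p12.png",d["pixels"])
yaw=np.radians(7.09);R=np.array([[np.cos(yaw),np.sin(yaw)],[-np.sin(yaw),np.cos(yaw)]])
for nm,c in(("11",load("wrist11")),("now",c)):
    W=world(c);P=W.reshape(-1,3).copy();P=P[np.isfinite(P[:,0])];P[:,:2]=(P[:,:2]-np.array([.6212,-.1565]))@R.T
    H=P[(P[:,2]>.077)&(P[:,2]<.092)&(P[:,0]<-.006)&(P[:,0]>-.060)&(abs(P[:,1])<.018)]
    I=H[(abs(H[:,1])<.012)&(H[:,0]>-.048)];A=np.c_[I[:,:2],np.ones(len(I))];w=np.ones(len(I),bool)
    for _ in range(6):
        k=np.linalg.lstsq(A[w],I[w,2],rcond=None)[0];e=I[:,2]-A@k;w=abs(e)<2.5*e[w].std()
    L=P[(P[:,1]>.03)&(P[:,1]<.2)&(abs(P[:,0]-.022)<.008)&(P[:,2]>.08)&(P[:,2]<.1)]
    kk=np.polyfit(L[:,1],L[:,2],1) if len(L)>50 else None
    print(nm,"back edge",np.percentile(H[:,0],[0,1,2]).round(4),"slope",k.round(4),"y",np.percentile(H[:,1],[1,99]).round(4),"arm slope",kk)
print(r.get_state()["time_s"])
E
```

```text
11 back edge [-0.053  -0.0527 -0.0518] slope [0.1035 0.0153 0.0861] y [-0.0142  0.0132] arm slope [-0.00055891  0.0894408 ]
now back edge [-0.0532 -0.0527 -0.0519] slope [0.1074 0.0199 0.0862] y [-0.0142  0.0132] arm slope [-0.00010593  0.08939504]
17.4
```

View pics/p12.png

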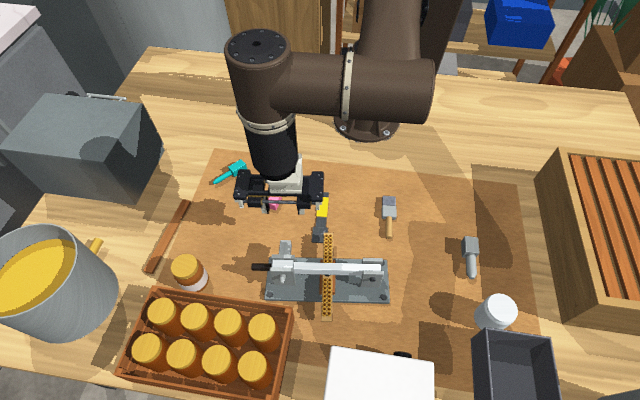

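```bash
cat > tilt.py <<'E'
from h import *
from plant import r
yaw=np.radians(7.09);R=np.array([[np.cos(yaw),np.sin(yaw)],[-np.sin(yaw),np.cos(yaw)]])
def tilt(c):
    W=world(c);P=W.reshape(-1,3).copy();P=P[np.isfinite(P[:,0])];P[:,:2]=(P[:,:2]-np.array([.6212,-.1565]))@R.T
    I=P[(P[:,2]>.075)&(P[:,2]<.092)&(abs(P[:,1]+.0005)<.012)&(P[:,0]>-.048)&(P[:,0]<-.008)]
    A=np.c_[I[:,:2],np.ones(len(I))];w=np.ones(len(I),bool)
    for _ in range(6):
        k=np.linalg.lstsq(A[w],I[w,2],rcond=None)[0];e=I[:,2]-A@k;w=abs(e)<2.5*e[w].std()
    return k.round(4),w.sum()
if __name__=="__main__":
    print(tilt(load("wrist11")))
    for i in range(5):
        c=r.capture("wrist");print(tilt(c))
    np.savez("pics/wrist13.npz",**c)
    print(r.get_state()["time_s"])
E
python3 tilt.py
```

```text
(array([0.1031, 0.016 , 0.0861]), np.int64(1445))
(array([0.108 , 0.016 , 0.0862]), np.int64(1453))
(array([0.1062, 0.0171, 0.0862]), np.int64(1448))
(array([0.1034, 0.0178, 0.0861]), np.int64(1460))
(array([0.1069, 0.0171, 0.0862]), np.int64(1450))
(array([0.1039, 0.0186, 0.0861]), np.int64(1453))
17.65
```

```bash
python3 - <<'E'
from plant import r
print(r.close_job()); s=r.get_state(); print(s["time_s"],s["contact_force"])
E
```

```text
the job is handed in; nothing more can be done
None
the job is handed in; nothing more can be done
```

I swung the clamp arm down to its stop and pushed the thinner pin, the one on the right of the jig, through the fork and lug. Its head is home against the fork. I then let go, backed off and handed the job in at about 17.7 s, well inside the 51 s limit.

- **Clamp arm:** it measured level, with a slope under 0.001 rad. It stayed down after I lifted away.
- **Pin position:** the nose sticks out past the far cheek. The head's front face is about 1 mm from the fork (limit 4 mm), 0.5 mm off sideways and 2.5 mm low (limit 5 mm each).
- **Pin tilt:** once released, the head sagged in the loose hole to about 0.105 rad. That is inside the 0.12 rad limit but is the tightest margin. Six later readings ranged from 0.103 to 0.108 rad and showed no steady drift.
- **Forces:** the highest reading was about 50 N at the wrist, when pressing the arm onto its stop (limit 120 N). After backing off, the gripper read no contact.
- **Other objects:** in the last scene picture everything in view stood where it began. I judged this by eye, without measuring shifts, and the gripper and arm hid a few items, including part of the hive tool. I never touched any of them.

The side camera disagreed with the other two by up to 4 mm, so I used the wrist camera for the grasp and the insertion.

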